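# Release the pawl, wind the bench winch back to its stop, set the pawl again

## Task

The bench hand winch has to be wound right back so that a new line can be fitted. Lift its pawl and throw it over to the left until it lies on its rest, wind the crank backward (anticlockwise as you face the crank) until the drum comes up firmly against the end stop hidden inside, without forcing it, then swing the pawl back down onto the ratchet wheel and let go, with the drum still home against the stop. Leave the tools lying round the winch where they are.

Things in the scene. Friction and masses are not known exactly. Their poses are not given: they have to be found in the camera images.
- winch: Grey steel bench hand winch bolted to the table, foot 165 x 250 mm, 225 mm high. Origin on the table under the front face of its front cheek; z up, x level, away from the crank into the winch, y to the left as you face the crank. The drum axis runs along x at y 0, z 0.115. In front of the cheek: ratchet wheel (x -0.018 to -0.006, radius 68 mm, 12 saw teeth), crank arm (x -0.035 to -0.027), grip.
- drum (a joint): Angle q (rad) of drum, ratchet wheel and crank; positive = anticlockwise as you face the crank = backward; 0: crank level to the right. Starts at -0.9 to -0.3. Stiff (0.2 N m, 3 to 4 N at the grip), stays where left. With the pawl down it jams within 0.52 rad backward. The stop lies 0.6 to 1.85 rad back from the start; its place differs every time and cannot be seen.
- grip_mid (a point): Middle of the crank's black round grip, 20 mm thick, 70 mm long, level along the winch's x (x -0.112 to -0.042, this point at -0.082); in the winch frame at y = -0.060 cos(q), z = 0.115 + 0.060 sin(q) for drum angle q. The sleeve spins freely on its pin, so a hand can keep its attitude while it goes round.
- pawl (a joint): Angle p (rad) of the pawl, a flat dark steel arm 100 mm long with a downturned nose, on top of the wheel. 0 to 0.12: it lies level, pointing right from its pivot, nose on the teeth; positive as it is lifted. Past about 1.7 it tips over to the left by its own weight and lies on its rest at 2.4; let go below 1.4 it falls back onto the wheel. Lifting takes about 1.5 N.
- pawl_pin (a point): Middle of the pawl's finger pin, a steel round pin 12 mm thick standing out level from the arm towards you (winch x -0.072 to -0.018, this point at -0.050), 52 mm from the pivot: in the winch frame at y = 0.105 - 0.052 cos(p), z = 0.199 + 0.052 sin(p) for pawl angle p.
- end_buffer (a joint): Rubber buffer of the end stop inside the closed round housing at the back, out of sight: 0 while the drum is clear of it, growing to 0.1 rad as the drum presses it right in, where the drum stops hard (soft spring, 0.03 N m at most, too weak to push the drum back).
- side_cutters: Pair of side cutters, 55 x 140 x 12 mm, lying on the table to the left of the winch; a bystander. Origin at the middle of its underside.
- gauge_block: Small pale block 22 x 60 x 14 mm lying on the table to the right in front of the winch; a bystander. Origin at the middle of its underside.
- wire_brush: Small wire brush with wooden handle, 18 x 168 x 25 mm, lying on the table to the right of the winch; a bystander. Origin at the middle of its underside.

How it is judged (in metres and radians):
On the way, in this order (a step that is already met when the one before it is completed fails the run):
1. the pawl is thrown over onto its rest (beyond 2.0 rad) before the drum reaches its stop (value of joint pawl above 2 rad and value of joint end_buffer below 0.01 rad), for 0.2 s.
2. with the pawl still back, the drum is wound back until it presses the hidden end buffer in by more than 0.06 of its 0.1 rad (value of joint pawl above 2 rad and value of joint end_buffer above 0.06 rad), for 0.2 s.
At the end, for the whole second after the job is handed in: The pawl lies down on the ratchet wheel (below 0.2 rad), the drum rests against its end stop with the buffer pressed in by more than 0.06 rad, and drum and pawl are at rest (value of joint pawl between -0.05 and 0.2 rad and value of joint end_buffer above 0.06 rad and velocity of joint drum between -0.05 and 0.05 rad/s and velocity of joint pawl between -0.05 and 0.05 rad/s); the robot touches nothing.
It fails at once if the drum is forced against its end stop with more than 90 N at the buffer (about 55 N at the crank grip) (contact force between drum and end_buffer above 90 N).
It fails at once if side cutters, gauge block or wire brush are pushed more than 40 mm (distance of any of side_cutters, gauge_block, wire_brush from where it was at the start of the episode above 0.04 m).
It also fails if it takes over 56 s, if anything falls off the work surface, if the arm or the gripper's body presses on something with over 40 N, if the wrist force passes 120 N, or if a joint passes its speed limit or range.

## Robot

A 6-joint arm with a two-finger parallel gripper is mounted at the origin on a cart in front of the work surface, level with it; the furniture and walls round the work are solid. World frame = base frame: x ahead of the robot, y to its left, z up, the work surface at z = 0. Lengths are in mm, angles in degrees, forces in N, time in s.
With the tool pointing down it reaches from about 350 to 850 mm from the base axis. Payload 8.1 kg.
Tool frame: the origin (TCP) lies at the very end of the fingers, on their centre line; the grasp point (between the pads) lies 19 mm behind it (tcp_to_grasp is the distance from the TCP to the grasp point, in mm); z points along the fingers, x is the direction in which the jaws open and shut, and the axes are right-handed (so a half turn about z gives the same grasp; the last joint's range is limited). The gripper opens to 85 mm and grips with 20 to 120 N. Pads are 22 mm wide; open, the fingers measure 114 mm over their backs; the gripper's body (76 mm by 85 mm) begins 54 mm behind the grasp point. The pads swing forward as they close: fully open they stand 13 mm farther back than shut.
Start: joints at [-75.711, 7.471, 85.268, -0, 87.261, -4.893], TCP at [197.168, -566.683, 231.292] pointing down, gripper open.
Joint ranges: [-169.43, 169.43], [-51.17, 129.36], [1.28, 143.12], [-76.62, 256.62], [0, 156.53], [-152.29, 152.29]. Speed limits (degrees/s): [136.94, 136.94, 159.86, 180, 180, 180].

## Interface

Orientations are given as [roll, pitch, yaw] about the fixed x, y, z axes, in that order (R = Rz(yaw) Ry(pitch) Rx(roll)).
In Python, from bench import * gives the robot as it stands. The module is installed in compiled form; this text tells all that it offers.
- The arm moves only by the tool apply_moves, never from a script. Its argument "targets" is text: rows parted by semicolons, each of 7 numbers parted by spaces: the turn, a rotation vector about the tool's x, y, z in rad, then the shift along the tool's x, y, z in cm, then the finger opening in cm, from 0 to 8.54. A call has exactly 5 rows; each row is the pose to reach, as a shift and turn from the pose commanded when the call began, along the tool's axes at that moment; what a row does not reach only later rows make up. A row lasts 1/10 s, in which the tool goes at most 50 mm and 8.59 degrees, less where a joint would pass 70% of its speed; a pose out of reach is approached as far as the arm can. A call with a gripper value outside its range is refused whole. The fingers move at their own pace and stop on an object; "force" is the grip in N (left out, the last holds). Time passes only in rows, so rows that repeat a pose let the fingers close, or fill a call up. It gives the time, the measured TCP pose, the force and the opening at its end, in the units of the state.
- sense(): the state, without advancing time (a new reading comes with each control period).
- snapshot(name): name is "scene" or "top"; returns the picture (420x560x3 uint8, red, green, blue); there is no depth.
- camera_model(name): a dict with "fx", "fy", "cx", "cy" (pixels), "position" and "attitude" of the camera in the world. Camera axes: x right, y up, looking along -z (the intrinsics and any distortion apply to the point x, -y, -z); pixel columns grow to the right and rows downward; lengths in mm; the calibration is good to about 2 mm. A picture is of the moment at which its call begins. camera_model takes no time and is no camera call.
- hand_in(): hands the job in, once; it reports no verdict.
Trained networks look in the newest picture that a camera, given by its name, has taken for a name from the list of things; names that differ only in an ending like _2 or _b are one class to them, and where a whole thing is asked for, a point or a joint stands for the part that bears it (a point fixed in the world has none). Each returns a list of dicts, best first, with "confidence" (0 to 1); they miss things now and then, are a little off and sometimes report something else, mostly with a low value. They report only what shows in the picture. A call takes as long as a camera call.
- recognise(camera, query): "at" ([row, column] in pixels, amid what is visible of it).
- place_of(camera, query): "at" ([row, column] in pixels: a listed point, or the origin of a listed thing).
The state is a dict: "time": time; "joint_pos": joint angles; "qd": joint speeds; "joint_efforts": joint torques, N m; "tool_pos": TCP position; "tcp_rot": TCP orientation; "ft_force": force on the tool from outside, world axes, zero at the start; "wrist_torque": the same for the moment, N m; "finger_gap": finger opening in mm.
Only numpy, scipy, OpenCV 4.12 (cv2) and the standard library are available. Lean on these libraries where they do the work, as an engineer would, in place of code of your own. Each camera call takes 0.05 s, during which the arm holds its last target. There are 200 camera calls.

## Working session

There is one attempt and no reset: what is moved stays moved. The work goes in short steps, Python scripts to look and compute and a tool call to move; the robot and the scene stay as the last step left them, time stands still between calls to the robot, and variables do not carry over. Pictures are saved under pics/ and viewed, about 8 in all and at most 12, crops included, and the job is handed in when it is done.

Besides the shell and the picture viewer there is one more tool, called after ">>>" as name(argument=value, ...) on one line, values as JSON. apply_moves: Moves the arm, as the interface text tells. Its arguments: {"type":"object","properties":{"targets":{"type":"string"},"force":{"type":"number"}},"required":["targets"]}

```bash
mkdir -p pics; ls
cat > h.py <<'E'
from bench import *
import numpy as np, cv2
from scipy.spatial.transform import Rotation as R
def cam(n):
    m=camera_model(n); return m
def save(n,name):
    im=snapshot(n); cv2.imwrite('pics/'+name+'.png',im[:,:,::-1]); return im
E
python3 - <<'E'
from h import *
print(sense())
for c in("scene","top"):
    print(camera_model(c)); save(c,c+'0')
    for q in("winch","grip_mid","pawl_pin","side_cutters","gauge_block","wire_brush"):
        print(c,q,place_of(c,q)[:2])
a=cv2.imread('pics/scene0.png');b=cv2.imread('pics/top0.png')
E
```

```text
pics
{'time': 0.0, 'joint_pos': array([-7.57125293e+01,  7.51454746e+00,  8.53316457e+01, -1.16301312e-03,
        8.72600058e+01, -4.89115247e+00]), 'qd': array([ 0.08393464,  0.03130313, -0.09405138,  0.06652883,  0.04532172,
       -0.02835665]), 'joint_efforts': array([-4.43241288e-04, -5.69407010e+01, -5.00543618e+01, -2.81649436e-04,
        1.51442410e-02, -7.92522570e-06]), 'tool_pos': array([ 197.00343212, -566.14569514,  230.22758396]), 'tcp_rot': array([-1.79992102e+02,  1.05911275e-01, -7.08213128e+01]), 'ft_force': array([0.08019952, 0.4547006 , 0.0770407 ]), 'wrist_torque': array([0.0351022 , 0.00145553, 0.01198946]), 'finger_gap': 85.50089618783153}
{'fx': 392.33301535998214, 'fy': 392.33301535998214, 'cx': 279.8667668034318, 'cy': 215.52935494346963, 'position': array([239.40507869, 473.64718055, 748.44848502]), 'attitude': array([ 4.33002925e+01, -6.31193825e-02, -1.40998537e+02])}
scene winch [{'at': [237.0, 290.5], 'confidence': 0.61}]
scene grip_mid [{'at': [212.9, 330.8], 'confidence': 0.77}, {'at': [234.4, 292.2], 'confidence': 0.62}]
scene pawl_pin [{'at': [191.7, 303.5], 'confidence': 0.85}]
scene side_cutters [{'at': [292.3, 231.5], 'confidence': 0.73}]
scene gauge_block [{'at': [211.4, 360.4], 'confidence': 0.61}]
scene wire_brush [{'at': [186.8, 300.9], 'confidence': 0.65}]
{'fx': 458.7672017675136, 'fy': 458.7672017675136, 'cx': 275.6719197720943, 'cy': 208.53935031826538, 'position': array([ 541.20101268,   25.33922898, 1046.57722763]), 'attitude': array([  3.14279169,  -1.8889256 , -89.98614618])}
top winch [{'at': [200.5, 288.2], 'confidence': 0.7}]
top grip_mid [{'at': [232.6, 318.0], 'confidence': 0.75}]
top pawl_pin [{'at': [218.6, 268.9], 'confidence': 0.72}]
top side_cutters [{'at': [200.4, 192.1], 'confidence': 0.58}]
top gauge_block [{'at': [240.9, 366.2], 'confidence': 0.78}]
top wire_brush [{'at': [165.2, 353.5], 'confidence': 0.58}, {'at': [231.5, 319.7], 'confidence': 0.35}]
```

Run:
```python
import cv2
a=cv2.imread('pics/scene0.png')[140:340,190:420];b=cv2.imread('pics/top0.png')[90:290,160:400]
cv2.imwrite('pics/a1.png',cv2.resize(a,None,fx=3,fy=3)); cv2.imwrite('pics/b1.png',cv2.resize(b,None,fx=3,fy=3))
```

```text
(no output)
```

View pics/a1.png

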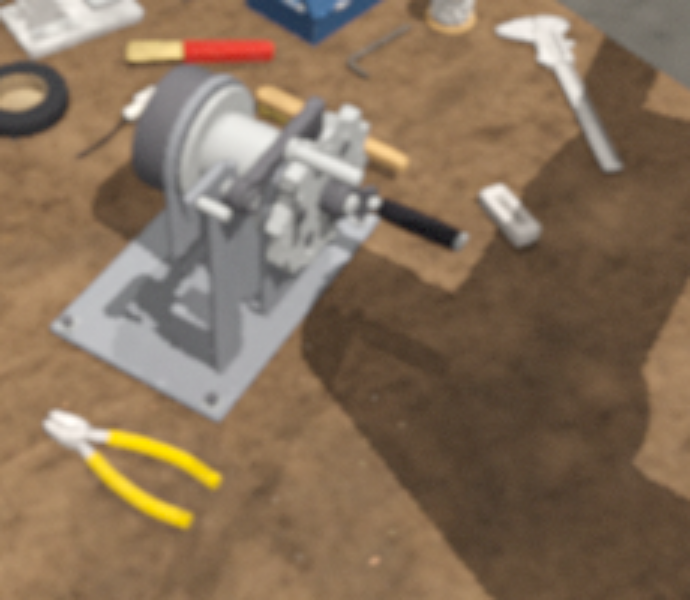

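View pics/b1.png

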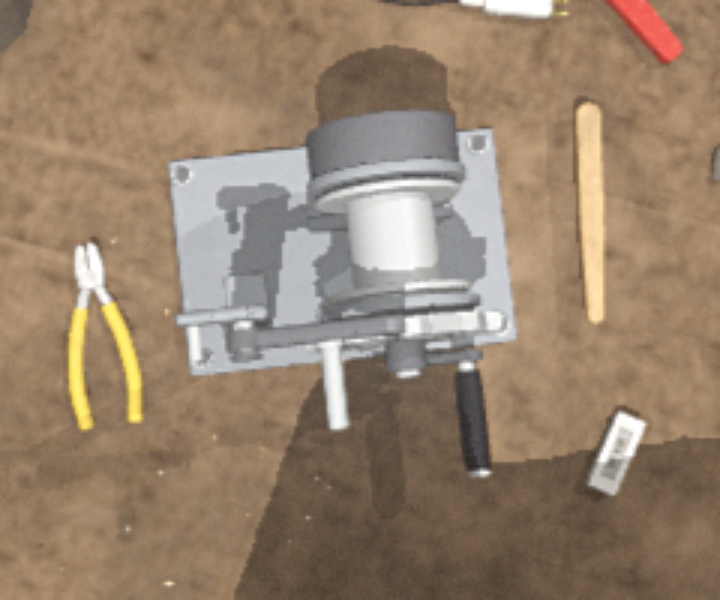

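The pictures match the network detections: the pawl is level, the pin sticks out towards the robot, and the crank grip is low right. The foot corners are clear in the top view, at crop (170,160), (493,130), (517,340) and (190,375). Next I fit the winch pose.

```bash
cat >> h.py <<'E'
from scipy.optimize import least_squares
def proj(m,P):
    Rm=R.from_euler('xyz',m['attitude'],degrees=True).as_matrix()
    c=(np.atleast_2d(P)-m['position'])@Rm
    return np.c_[m['cy']-m['fy']*c[:,1]/-c[:,2], m['cx']+m['fx']*c[:,0]/-c[:,2]]
def W(w,P): # winch frame (mm) -> world
    a=w[2]; c,s=np.cos(a),np.sin(a); P=np.atleast_2d(P)
    return np.c_[w[0]+c*P[:,0]-s*P[:,1], w[1]+s*P[:,0]+c*P[:,1], P[:,2]]
def grip(q,x=-82): return [x,-60*np.cos(q),115+60*np.sin(q)]
def pin(p,x=-50): return [x,105-52*np.cos(p),199+52*np.sin(p)]
E
cat > fit.py <<'E'
from h import *
ms,mt=camera_model('scene'),camera_model('top')
# foot corners u=(x0|x0+165),(y0+250|y0); front-left etc, z=zf
ct=np.array([[160,170],[130,493],[340,517],[375,190]])/3+[90,160]   # bl, br, fr, fl (row,col)
cs=np.array([[325,50],[418,220]])/3+[140,190]  # scene: bl, fl
def res(v):
    w=v[:3];q,x0,y0=v[3:6]; e=[]
    C=W(w,[[x0+165,y0+250,8],[x0+165,y0,8],[x0,y0,8],[x0,y0+250,8]])
    e+=list((proj(mt,C)-ct).ravel()); e+=list((proj(ms,C[[0,3]])-cs).ravel())
    e+=list((proj(mt,W(w,grip(q)))-[232.6,318.0]).ravel()); e+=list((proj(ms,W(w,grip(q)))-[212.9,330.8]).ravel())
    e+=list((proj(mt,W(w,pin(.06)))-[218.6,268.9]).ravel()); e+=list((proj(ms,W(w,pin(.06)))-[191.7,303.5]).ravel())
    e+=list((proj(mt,W(w,[0,0,0]))-[200.5,288.2]).ravel()*.3 if 0 else [])
    return e
r=least_squares(res,[560,0,0.1,-.6,-30,-100],loss='soft_l1')
print(r.x.round(3)); print(np.array(res(r.x)).round(1).reshape(-1,2).tolist())
w=r.x[:3]
print('yaw',np.degrees(w[2]),'pin',W(w,pin(.06)),'grip',W(w,grip(r.x[3])))
E
python3 fit.py
```

```text
[ 6.22457e+02 -3.98730e+01  1.05000e-01 -6.18000e-01 -2.39490e+01
 -9.76260e+01]
[[-0.1, -0.4], [-0.6, 0.7], [0.7, 0.6], [0.3, 0.1], [0.0, -0.3], [0.5, -0.5], [-1.1, 0.5], [0.6, 0.1], [1.0, 1.2], [4.4, -4.8]]
yaw 5.991052424354137 pin [[567.1886084    7.71191754 202.11812834]] grip [[546.0083519  -97.06048213  80.22662237]]
```

```bash
cat >> h.py <<'E'
w=[622.5,-39.9,np.radians(6)]
def rel(P,s=None,yaw=-84):
    s=s or sense(); R0=R.from_euler('xyz',s['tcp_rot'],degrees=True)
    rv=(R0.inv()*R.from_euler('xyz',[180,0,yaw],degrees=True)).as_rotvec()
    print('rv',rv.round(3),'cm',(R0.inv().apply(np.ravel(P)-s['tool_pos'])/10).round(2))
E
python3 -c "
from h import *
P=W(w,pin(.06))[0];P[2]=290;print(P);rel(P)"
```

```text
[567.22411575   7.67629662 290.        ]
rv [0.   0.   0.23] cm [-42.09 -53.82  -5.87]
```

>>> apply_moves(targets="0 0 0.08 -3 -4 -1.5 5;0 0 0.15 -6 -8 -3 4;0 0 0.23 -9 -12 -5 4;0 0 0.23 -12 -15.5 -6 4;0 0 0.23 -15 -19.2 -6 4", force=30)

```text
time: 1.2
tool_pos: [328.8, -363.5, 293.6]
tcp_rot: [-179.9, -0.2, -84.0]
ft_force: [1.1, -0.4, 0.4]
finger_gap: 39.4
```

```bash
python3 -c "
from h import *
P=W(w,pin(.06))[0];P[2]=290;rel(P);s=sense();print(s['ft_force'],s['tool_pos'],s['tcp_rot'],s['joint_pos'])"
```

```text
rv [-0.002 -0.003 -0.001] cm [-34.44 -27.56   0.3 ]
[ 1.14163245 -0.40824897  0.40573371] [ 328.83734744 -363.49302203  293.61557947] [-179.88392274   -0.19398358  -84.0398454 ] [-5.38635148e+01 -1.09861798e+01  9.69013345e+01  2.84519174e-03
  9.38588022e+01  3.01763312e+01]
```

>>> apply_moves(targets="0 0 0 -3.5 -2.8 0 4;0 0 0 -7 -5.6 0 4;0 0 0 -10.5 -8.4 0 4;0 0 0 -14 -11.2 0 4;0 0 0 -17.5 -14 0 4")

```text
time: 1.7
tool_pos: [449.4, -173.9, 291.6]
tcp_rot: [-180.0, -0.0, -84.0]
ft_force: [0.1, -0.5, -0.2]
finger_gap: 40.0
```

>>> apply_moves(targets="0 0 0 -3.5 -2.8 0 4;0 0 0 -7 -5.6 0 4;0 0 0 -10.5 -8.4 0 4;0 0 0 -14 -11.2 0 4;0 0 0 -16.6 -13.4 0 4")

```text
time: 2.2
tool_pos: [565.5, 6.0, 291.3]
tcp_rot: [-180.0, 0.0, -83.9]
ft_force: [-0.2, -0.6, -0.5]
finger_gap: 39.9
```

```bash
python3 -c "
from h import *
P=W(w,pin(.06))[0];P[2]=183;rel(P);s=sense();print(s['ft_force'],s['tool_pos'],s['tcp_rot'],s['joint_pos'])
a=save('scene','s2');b=save('top','t2')
for c in('scene','top'):print(place_of(c,'pawl_pin'))
m=np.hstack([cv2.resize(a[120:300,220:400],(540,540))[:,:400],cv2.resize(b[120:300,200:380],(540,540))[:,:400]])
cv2.imwrite('pics/m2.png',m[:,:,::-1])"
```

```text
rv [-0.001  0.     0.001] cm [-0.14 -0.18 10.83]
[-0.21701159 -0.60049126 -0.49030285] [565.49988828   6.04149497 291.30472731] [-1.79971308e+02  1.77598053e-02 -8.39178004e+01] [-4.59699401e+00  1.09991656e+00  8.57428515e+01  2.28031197e-02
  9.31323281e+01  7.93220618e+01]
[{'at': [195.4, 299.6], 'confidence': 0.92}, {'at': [229.1, 292.5], 'confidence': 0.49}]
[{'at': [240.5, 365.5], 'confidence': 0.45}]
```

View pics/m2.png

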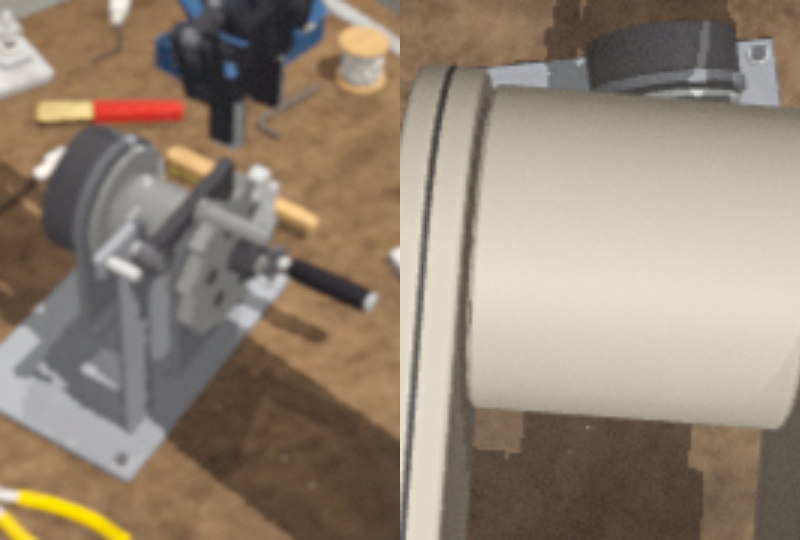

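The left half (scene camera) shows the gripper above the wheel, with the pin's middle at about crop (238,222), where the fit puts it. The arm hides the right half (top camera). The new pin detection agrees with the fit within 1 px, so I descend and grip.

>>> apply_moves(targets="0 0 0 -0.1 -0.2 3 4;0 0 0 -0.1 -0.2 6 4;0 0 0 -0.1 -0.2 9 4;0 0 0 -0.1 -0.2 10.8 4;0 0 0 -0.1 -0.2 10.8 3")

```text
time: 2.9
tool_pos: [563.9, 3.5, 179.9]
tcp_rot: [179.7, 0.0, -84.1]
ft_force: [-0.3, -0.9, -0.8]
finger_gap: 30.2
```

>>> apply_moves(targets="0 0 0 0 0 0 1;0 0 0 0 0 0 0.5;0 0 0 0 0 0 0.5;0 0 0 0 0 0 0.5;0 0 0 0 0 0 0.5", force=30)

```text
time: 3.4
tool_pos: [566.7, 4.3, 184.5]
tcp_rot: [-180.0, -0.0, -84.0]
ft_force: [-5.4, -1.8, 3.0]
finger_gap: 10.8
```

```bash
python3 -c "
from h import *
s=sense();print(s['ft_force'],s['tool_pos'],s['finger_gap'])
# arc relative tool axes: x=-winch y, z down
c=np.array(pin(.06))
for p in [.06,.25,.45,.65,.85,1.05,1.25,1.45,1.65,1.85,2.05,2.25,2.4]:
    d=np.array(pin(p))-c; print(p,(-d[1]/10).round(2),(-d[2]/10).round(2))"
```

```text
[-5.39201402 -1.81623907  3.00365891] [566.68532605   4.29301871 184.46194749] 10.779419163243041
0.06 -0.0 -0.0
0.25 -0.15 -0.97
0.45 -0.51 -1.95
0.65 -1.05 -2.84
0.85 -1.76 -3.59
1.05 -2.6 -4.2
1.25 -3.55 -4.62
1.45 -4.56 -4.85
1.65 -5.6 -4.87
1.85 -6.62 -4.69
2.05 -7.59 -4.3
2.25 -8.46 -3.73
2.4 -9.03 -3.2
```

>>> apply_moves(targets="0 0 0 0 0 -0.4 0.5;0 0 0 -0.15 0 -0.97 0.5;0 0 0 -0.3 0 -1.5 0.5;0 0 0 -0.5 0 -1.95 0.5;0 0 0 -0.8 0 -2.4 0.5")

```text
time: 3.9
tool_pos: [565.9, 10.5, 208.4]
tcp_rot: [-180.0, -0.2, -84.1]
ft_force: [-2.9, -12.9, 1.9]
finger_gap: 10.6
```

```bash
python3 -c "
from h import *
s=sense();print(s['ft_force'],s['tool_pos'],s['finger_gap'])
a=save('scene','s3');print(place_of('scene','pawl_pin')[:1])
cv2.imwrite('pics/m3.png',cv2.resize(a[130:280,220:400],(720,600))[:,:,::-1])"
```

```text
[ -2.91667875 -12.92385425   1.88196132] [565.94227203  10.53879563 208.39582473] 10.60824883085788
[{'at': [291.3, 231.5], 'confidence': 0.51}]
```

View pics/m3.png

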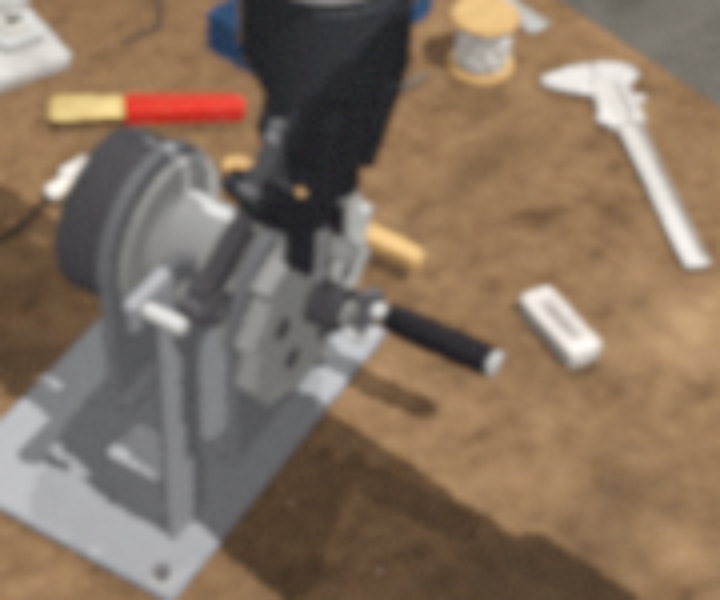

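The pawl is coming up in the jaws, at about p=0.55. I continue along the arc.

```bash
python3 -c "
from h import *
c=np.array(pin(.547))
for p in np.arange(.65,2.5,.1):
    d=np.array(pin(p))-c; print(p.round(2),(-d[1]/10).round(2),(-d[2]/10).round(2))"
```

```text
0.65 -0.3 -0.44
0.75 -0.64 -0.84
0.85 -1.01 -1.2
0.95 -1.42 -1.53
1.05 -1.85 -1.81
1.15 -2.32 -2.04
1.25 -2.8 -2.23
1.35 -3.3 -2.37
1.45 -3.81 -2.46
1.55 -4.33 -2.49
1.65 -4.85 -2.48
1.75 -5.37 -2.41
1.85 -5.87 -2.29
1.95 -6.37 -2.13
2.05 -6.84 -1.91
2.15 -7.29 -1.65
2.25 -7.71 -1.34
2.35 -8.1 -0.99
2.45 -8.45 -0.61
```

>>> apply_moves(targets="0 0 0 -0.1 0 -0.44 0.5;0 0 0 -0.5 0 -0.84 0.5;0 0 0 -0.85 0 -1.2 0.5;0 0 0 -1.25 0 -1.53 0.5;0 0 0 -1.7 0 -1.81 0.5")

```text
time: 4.5
tool_pos: [564.4, 26.4, 228.3]
tcp_rot: [-179.9, -0.3, -84.1]
ft_force: [-4.7, -11.2, 8.2]
finger_gap: 10.8
```

>>> apply_moves(targets="0 0 0 -0.47 0 -0.23 0.5;0 0 0 -0.95 0 -0.42 0.5;0 0 0 -1.45 0 -0.56 0.5;0 0 0 -1.96 0 -0.65 0.5;0 0 0 -2.48 0 -0.68 0.5")

```text
time: 5.0
tool_pos: [562.0, 53.6, 234.9]
tcp_rot: [-179.8, -0.1, -84.0]
ft_force: [-4.4, -4.9, 7.5]
finger_gap: 10.5
```

>>> apply_moves(targets="0 0 0 -0.6 0 0.02 0.5;0 0 0 -1.1 0 0.08 0.5;0 0 0 -1.62 0 0.22 0.5;0 0 0 -2.1 0 0.42 0.5;0 0 0 -2.6 0 0.66 0.5")

```text
time: 5.5
tool_pos: [558.9, 80.4, 225.9]
tcp_rot: [-179.9, -0.0, -84.0]
ft_force: [1.6, -4.9, -1.9]
finger_gap: 10.9
```

>>> apply_moves(targets="0 0 0 -0.4 0 0.26 0.5;0 0 0 -0.8 0 0.54 0.5;0 0 0 -0.8 0 0.6 1.5;0 0 0 -0.8 0 0.6 3.5;0 0 0 -0.8 0 0.6 4")

```text
time: 6.0
tool_pos: [557.6, 88.3, 219.4]
tcp_rot: [180.0, 0.0, -84.0]
ft_force: [-0.0, -0.4, 0.1]
finger_gap: 39.9
```

```bash
python3 -c "
from h import *
s=sense();print(s['ft_force'],s['tool_pos'],s['finger_gap'])
a=save('scene','s4');print(place_of('scene','pawl_pin')[:1],proj(camera_model('scene'),W(w,[pin(2.4),pin(2.2)])))
cv2.imwrite('pics/m4.png',cv2.resize(a[130:280,220:400],(720,600))[:,:,::-1])"
```

```text
[-0.00211576 -0.3788305   0.05226961] [557.59495905  88.30576245 219.41053205] 39.92863394334191
[{'at': [210.4, 276.4], 'confidence': 0.62}] [[212.29348046 273.68269104]
 [207.07188414 276.00668054]]
```

View pics/m4.png

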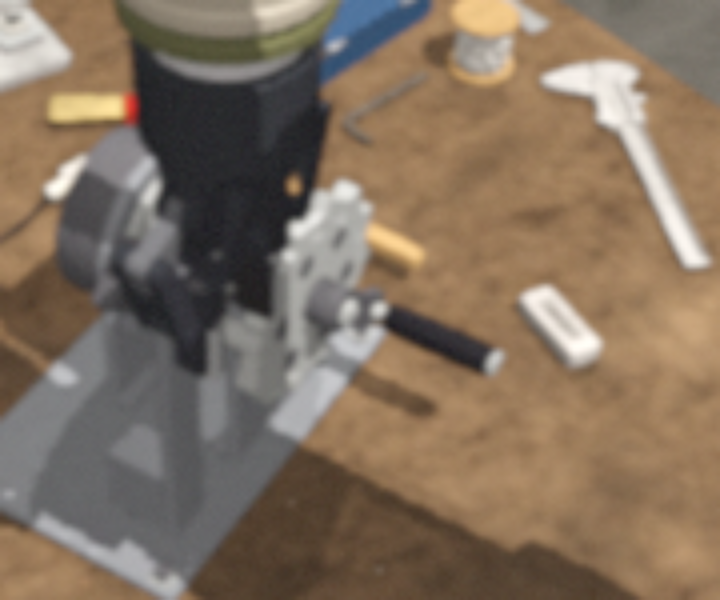

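The pawl lies over to the left and is released. Its arm is at about crop (180,310) and the pin detection is within 2 px of the p≈2.3–2.4 prediction. Next is the crank.

```bash
python3 -c "
from h import *
P=W(w,grip(-.618,-87))[0]; P[2]-=19; print(P); rel(P)
c=np.array(grip(-.618))
for q in np.arange(-.618,1.7,.1):
    d=np.array(grip(q))-c; print(q.round(2),(-d[1]/10).round(2),(-d[2]/10).round(2))"
```

```text
[541.08828092 -97.62841811  61.23562544]
rv [-0.  0.  0.] cm [18.3   3.6  15.83]
-0.62 -0.0 -0.0
-0.52 0.32 -0.51
-0.42 0.59 -1.04
-0.32 0.81 -1.6
-0.22 0.97 -2.18
-0.12 1.07 -2.77
-0.02 1.11 -3.37
0.08 1.09 -3.97
0.18 1.01 -4.56
0.28 0.87 -5.15
0.38 0.68 -5.71
0.48 0.43 -6.26
0.58 0.12 -6.77
0.68 -0.23 -7.26
0.78 -0.63 -7.7
0.88 -1.08 -8.11
0.98 -1.56 -8.47
1.08 -2.07 -8.77
1.18 -2.62 -9.03
1.28 -3.18 -9.23
1.38 -3.76 -9.37
1.48 -4.36 -9.45
1.58 -4.96 -9.48
1.68 -5.56 -9.44
```

>>> apply_moves(targets="0 0 0 0 0 -3 4;0 0 0 0 0.5 -6 4;0 0 0 3.5 2 -6 4;0 0 0 7 3.5 -6 4;0 0 0 10.5 3.7 -6 4")

```text
time: 6.6
tool_pos: [531.1, -21.2, 280.3]
tcp_rot: [-179.9, -0.0, -83.9]
ft_force: [1.0, 1.1, 0.7]
finger_gap: 40.2
```

```bash
python3 -c "
from h import *
P=W(w,grip(-.618,-87))[0]; P[2]-=19; rel(P)"
```

```text
rv [-0.001 -0.     0.001] cm [ 7.7  -0.16 21.91]
```

>>> apply_moves(targets="0 0 0 3.5 0 0 4;0 0 0 7.2 0 0.5 4;0 0 0 7.8 -0.1 5 4;0 0 0 7.8 -0.1 9.5 4;0 0 0 7.8 -0.1 14 4")

```text
time: 7.1
tool_pos: [541.3, -98.6, 138.5]
tcp_rot: [-179.9, -0.0, -84.1]
ft_force: [-0.1, -0.2, -0.9]
finger_gap: 40.0
```

>>> apply_moves(targets="0 0 0 0 0 3 4;0 0 0 0 0 6 4;0 0 0 0 0 7.8 4;0 0 0 0 0 7.8 4;0 0 0 0 0 7.8 4")

```text
time: 7.6
tool_pos: [541.1, -97.8, 62.0]
tcp_rot: [180.0, 0.0, -84.0]
ft_force: [0.7, -0.6, -0.4]
finger_gap: 40.2
```

```bash
python3 -c "
from h import *
P=W(w,grip(-.618,-87))[0]; P[2]-=19; rel(P)
s=sense();print(s['ft_force'],s['tool_pos'],s['finger_gap'])
a=save('scene','s5');print(place_of('scene','grip_mid')[:2],proj(camera_model('scene'),W(w,[grip(-.618)])))
cv2.imwrite('pics/m5.png',cv2.resize(a[130:280,220:400],(720,600))[:,:,::-1])"
```

```text
rv [ 0.  0. -0.] cm [-0.02  0.    0.07]
[ 0.65161976 -0.64830034 -0.40737111] [541.1233189  -97.79673261  61.95939296] 40.18631235992532
[{'at': [211.1, 334.1], 'confidence': 0.56}] [[213.45151198 330.94066689]]
```

View pics/m5.png

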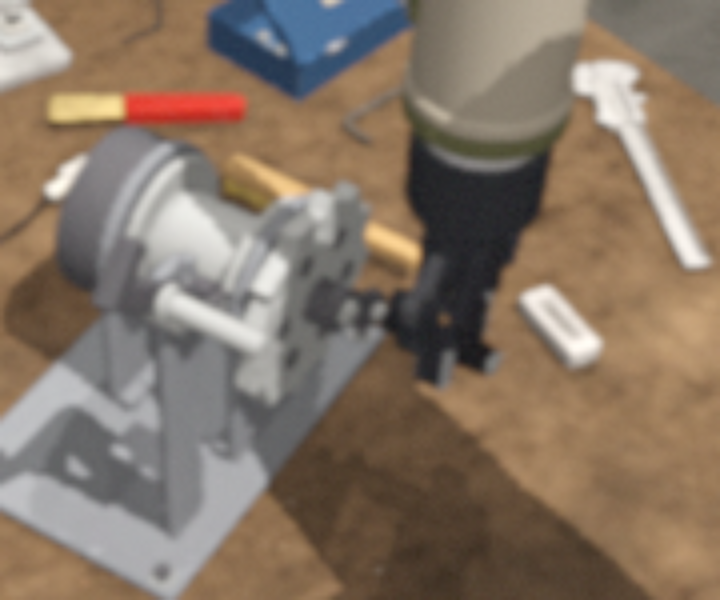

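The fingers straddle the black grip at crop (450,330), and the pawl lies left with its pin at (210,320). I close on the grip.

>>> apply_moves(targets="0 0 0 0 0 0 2;0 0 0 0 0 0 1;0 0 0 0 0 0 1;0 0 0 0 0 0 1;0 0 0 0 0 0 1", force=25)

```text
time: 8.2
tool_pos: [542.1, -97.5, 63.1]
tcp_rot: [-179.9, -0.0, -84.0]
ft_force: [-0.2, 4.1, 6.6]
finger_gap: 18.9
```

>>> apply_moves(targets="0 0 0 0.15 0 -0.25 1;0 0 0 0.32 0 -0.51 1;0 0 0 0.46 0 -0.77 1;0 0 0 0.59 0 -1.04 1;0 0 0 0.7 0 -1.3 1")

```text
time: 8.7
tool_pos: [542.9, -105.1, 74.8]
tcp_rot: [-179.9, -0.1, -84.0]
ft_force: [7.1, -1.6, -6.5]
finger_gap: 19.1
```

```bash
python3 -c "
from h import *
s=sense();T=W([0,0,w[2]],[[1,0,0],[0,1,0]]);d=s['tool_pos']-W(w,[0,0,134-38])[0]
print('winch yz',d[:2]@T[1,:2],s['tool_pos'][2]+19-115)
for a in np.arange(-.37,1.6,.12):
    c=np.array(grip(a)); print(round(a,2),'; '.join('%.2f 0 %.2f'%tuple(-(np.array(grip(a+k))-c)[1:]/10) for k in np.arange(1,6)*.024), '| .3:', '; '.join('%.2f 0 %.2f'%tuple(-(np.array(grip(a+k))-c)[1:]/10) for k in np.arange(1,6)*.06) if a<-.3 else '')"
```

```text
winch yz -56.56522115139009 -21.15443353799739
-0.37 0.05 0 -0.13; 0.10 0 -0.27; 0.14 0 -0.41; 0.18 0 -0.55; 0.22 0 -0.69 | .3: 0.12 0 -0.34; 0.22 0 -0.69; 0.30 0 -1.04; 0.36 0 -1.39; 0.39 0 -1.75
-0.25 0.03 0 -0.14; 0.06 0 -0.28; 0.09 0 -0.42; 0.12 0 -0.56; 0.14 0 -0.71 | .3: 
-0.13 0.02 0 -0.14; 0.03 0 -0.29; 0.04 0 -0.43; 0.05 0 -0.57; 0.05 0 -0.72 | .3: 
-0.01 -0.00 0 -0.14; -0.00 0 -0.29; -0.01 0 -0.43; -0.02 0 -0.58; -0.04 0 -0.72 | .3: 
0.11 -0.02 0 -0.14; -0.04 0 -0.29; -0.06 0 -0.43; -0.09 0 -0.57; -0.12 0 -0.71 | .3: 
0.23 -0.03 0 -0.14; -0.07 0 -0.28; -0.11 0 -0.42; -0.16 0 -0.55; -0.21 0 -0.69 | .3: 
0.35 -0.05 0 -0.13; -0.11 0 -0.27; -0.16 0 -0.40; -0.22 0 -0.53; -0.29 0 -0.66 | .3: 
0.47 -0.07 0 -0.13; -0.14 0 -0.25; -0.21 0 -0.38; -0.29 0 -0.50; -0.36 0 -0.62 | .3: 
0.59 -0.08 0 -0.12; -0.17 0 -0.24; -0.25 0 -0.35; -0.34 0 -0.46; -0.44 0 -0.57 | .3: 
0.71 -0.10 0 -0.11; -0.19 0 -0.21; -0.29 0 -0.32; -0.40 0 -0.42; -0.50 0 -0.52 | .3: 
0.83 -0.11 0 -0.10; -0.22 0 -0.19; -0.33 0 -0.28; -0.44 0 -0.37; -0.56 0 -0.45 | .3: 
0.95 -0.12 0 -0.08; -0.24 0 -0.16; -0.36 0 -0.24; -0.48 0 -0.31; -0.61 0 -0.38 | .3: 
1.07 -0.13 0 -0.07; -0.26 0 -0.13; -0.39 0 -0.19; -0.52 0 -0.25; -0.65 0 -0.31 | .3: 
1.19 -0.13 0 -0.05; -0.27 0 -0.10; -0.41 0 -0.15; -0.54 0 -0.19; -0.68 0 -0.23 | .3: 
1.31 -0.14 0 -0.04; -0.28 0 -0.07; -0.42 0 -0.10; -0.56 0 -0.12; -0.71 0 -0.14 | .3: 
1.43 -0.14 0 -0.02; -0.29 0 -0.03; -0.43 0 -0.05; -0.57 0 -0.05; -0.72 0 -0.06 | .3: 
1.55 -0.14 0 -0.00; -0.29 0 0.00; -0.43 0 0.01; -0.58 0 0.02; -0.72 0 0.03 | .3:
```

>>> apply_moves(targets="0 0 0 0.12 0 -0.34 1;0 0 0 0.22 0 -0.69 1;0 0 0 0.3 0 -1.04 1;0 0 0 0.36 0 -1.39 1;0 0 0 0.39 0 -1.75 1")

```text
time: 9.2
tool_pos: [543.6, -110.9, 92.6]
tcp_rot: [-179.8, -0.2, -84.0]
ft_force: [6.7, -10.2, -6.9]
finger_gap: 18.9
```

>>> apply_moves(targets="0 0 0 0.1 0 -0.14 1;0 0 0 0.12 0 -0.29 1;0 0 0 0.13 0 -0.43 1;0 0 0 0.14 0 -0.57 1;0 0 0 0.14 0 -0.72 1")

```text
time: 9.7
tool_pos: [543.6, -111.8, 99.9]
tcp_rot: [-179.8, -0.2, -84.0]
ft_force: [6.1, -7.0, -5.1]
finger_gap: 19.2
```

>>> apply_moves(targets="0 0 0 0 0 -0.14 1;0 0 0 0 0 -0.29 1;0 0 0 -0.01 0 -0.43 1;0 0 0 -0.02 0 -0.58 1;0 0 0 -0.04 0 -0.72 1")

```text
time: 10.2
tool_pos: [543.7, -111.7, 107.3]
tcp_rot: [-179.8, -0.2, -84.0]
ft_force: [5.5, -8.5, -4.7]
finger_gap: 18.7
```

>>> apply_moves(targets="0 0 0 0 0 -0.14 1;0 0 0 -0.02 0 -0.29 1;0 0 0 -0.04 0 -0.43 1;0 0 0 -0.07 0 -0.57 1;0 0 0 -0.1 0 -0.71 1")

```text
time: 10.7
tool_pos: [543.5, -110.7, 114.5]
tcp_rot: [-179.8, -0.2, -84.0]
ft_force: [6.3, -8.6, -2.4]
finger_gap: 19.0
```

>>> apply_moves(targets="0 0 0 0 0 -0.14 1;0 0 0 -0.05 0 -0.28 1;0 0 0 -0.1 0 -0.42 1;0 0 0 -0.15 0 -0.55 1;0 0 0 -0.2 0 -0.69 1")

```text
time: 11.2
tool_pos: [543.3, -108.8, 121.6]
tcp_rot: [-179.8, -0.2, -84.0]
ft_force: [3.6, -8.6, -1.3]
finger_gap: 18.7
```

```bash
cat > st.py <<'E'
from h import *
s=sense();n=np.array([-np.sin(w[2]),np.cos(w[2])]);y=(s['tool_pos'][:2]-w[:2])@n;z=s['tool_pos'][2]+19-115
q=np.arctan2(z,-y);F=s['ft_force'];fy=F[:2]@n
print('y,z',y,z,'r',np.hypot(y,z),'q',q,'F rad/tan',-fy*np.cos(q)+F[2]*np.sin(q),fy*np.sin(q)+F[2]*np.cos(q))
E
python3 st.py
```

```text
y,z -60.290933570019945 25.589287340946328 r 65.49662813734821 q 0.40138784329460386 F rad/tan 7.685406908311417 -4.64315599935369
```

```bash
sed -i 's/^s=sense.*/s=sense();n=np.array([-np.sin(w[2]),np.cos(w[2])]);y=(s["tool_pos"][:2]-np.array([543,-51.9]))@n;z=s["tool_pos"][2]-103.3/' st.py
cat >> st.py <<'E'
c=np.array(grip(q)); r0=np.array([y,z])
for a in (.12,.24): print('; '.join('0 0 0 %.2f 0 %.2f 1'%tuple(-(np.array(grip(q+a*k/5))-c)[1:]/10) for k in range(1,6)))
E
python3 st.py
```

```text
y,z -56.66668365537911 18.28928734094633 r 59.545033948588106 q 0.31219734800707194 F rad/tan 8.06843521886738 -3.9401434110442604
0 0 0 -0.05 0 -0.14 1; 0 0 0 -0.10 0 -0.27 1; 0 0 0 -0.15 0 -0.41 1; 0 0 0 -0.20 0 -0.54 1; 0 0 0 -0.26 0 -0.67 1
0 0 0 -0.10 0 -0.27 1; 0 0 0 -0.20 0 -0.54 1; 0 0 0 -0.32 0 -0.80 1; 0 0 0 -0.46 0 -1.06 1; 0 0 0 -0.60 0 -1.30 1
```

>>> apply_moves(targets="0 0 0 -0.03 0 -0.14 1; 0 0 0 -0.08 0 -0.27 1; 0 0 0 -0.13 0 -0.41 1; 0 0 0 -0.18 0 -0.54 1; 0 0 0 -0.24 0 -0.67 1")

```text
time: 11.7
tool_pos: [543.0, -106.2, 128.3]
tcp_rot: [-179.8, -0.2, -84.0]
ft_force: [3.7, -7.7, -1.5]
finger_gap: 18.8
```

>>> apply_moves(targets="0 0 0 -0.06 0 -0.13 1; 0 0 0 -0.13 0 -0.26 1; 0 0 0 -0.2 0 -0.39 1; 0 0 0 -0.27 0 -0.51 1; 0 0 0 -0.34 0 -0.63 1")

```text
time: 12.2
tool_pos: [542.7, -102.7, 134.7]
tcp_rot: [-179.8, -0.2, -84.0]
ft_force: [3.4, -6.3, -0.4]
finger_gap: 18.9
```

```bash
python3 st.py
```

```text
y,z -50.520575875465795 31.36762897984515 r 59.46643367989977 q 0.5556370434616625 F rad/tan 5.39973850918049 -3.8692967865112573
0 0 0 -0.08 0 -0.12 1; 0 0 0 -0.16 0 -0.24 1; 0 0 0 -0.24 0 -0.36 1; 0 0 0 -0.33 0 -0.47 1; 0 0 0 -0.42 0 -0.59 1
0 0 0 -0.16 0 -0.24 1; 0 0 0 -0.33 0 -0.47 1; 0 0 0 -0.51 0 -0.70 1; 0 0 0 -0.70 0 -0.91 1; 0 0 0 -0.90 0 -1.12 1
```

>>> apply_moves(targets="0 0 0 -0.08 0 -0.12 1; 0 0 0 -0.16 0 -0.24 1; 0 0 0 -0.24 0 -0.36 1; 0 0 0 -0.33 0 -0.47 1; 0 0 0 -0.42 0 -0.59 1")

```text
time: 12.7
tool_pos: [542.2, -98.5, 140.6]
tcp_rot: [-179.8, -0.2, -84.0]
ft_force: [3.9, -6.2, 0.0]
finger_gap: 19.4
```

>>> apply_moves(targets="0 0 0 -0.1 0 -0.11 1; 0 0 0 -0.19 0 -0.22 1; 0 0 0 -0.28 0 -0.33 1; 0 0 0 -0.38 0 -0.43 1; 0 0 0 -0.48 0 -0.53 1")

```text
time: 13.2
tool_pos: [541.7, -93.6, 145.9]
tcp_rot: [-179.8, -0.2, -84.0]
ft_force: [3.4, -6.6, 0.7]
finger_gap: 19.0
```

>>> apply_moves(targets="0 0 0 -0.11 0 -0.1 1; 0 0 0 -0.22 0 -0.19 1; 0 0 0 -0.33 0 -0.28 1; 0 0 0 -0.44 0 -0.37 1; 0 0 0 -0.55 0 -0.46 1")

```text
time: 13.7
tool_pos: [541.1, -88.9, 150.1]
tcp_rot: [-179.8, -0.3, -84.1]
ft_force: [7.3, -12.4, -6.5]
finger_gap: 19.0
```

```bash
python3 st.py
```

```text
y,z -36.6289609532031 46.81418959943842 r 59.441140032501444 q 0.9068592110122857 F rad/tan 2.9812448668480585 -14.33666760063239
0 0 0 -0.11 0 -0.09 1; 0 0 0 -0.23 0 -0.17 1; 0 0 0 -0.35 0 -0.25 1; 0 0 0 -0.47 0 -0.33 1; 0 0 0 -0.59 0 -0.41 1
0 0 0 -0.23 0 -0.17 1; 0 0 0 -0.47 0 -0.33 1; 0 0 0 -0.72 0 -0.48 1; 0 0 0 -0.97 0 -0.62 1; 0 0 0 -1.23 0 -0.74 1
```

The tangential force jumped from 4 N to 14 N, so this is probably the stop. I press slightly further to confirm.

>>> apply_moves(targets="0 0 0 -0.05 0 -0.04 1;0 0 0 -0.09 0 -0.07 1;0 0 0 -0.14 0 -0.1 1;0 0 0 -0.14 0 -0.1 1;0 0 0 -0.14 0 -0.1 1")

```text
time: 14.2
tool_pos: [541.1, -88.3, 150.6]
tcp_rot: [-179.8, -0.3, -84.1]
ft_force: [7.8, -13.2, -8.9]
finger_gap: 19.0
```

```bash
python3 st.py
```

```text
y,z -35.96830747035925 47.31131532057715 r 59.43130235528563 q 0.9207690353034538 F rad/tan 1.3524300729911882 -16.46322184133517
0 0 0 -0.12 0 -0.09 1; 0 0 0 -0.23 0 -0.17 1; 0 0 0 -0.35 0 -0.25 1; 0 0 0 -0.47 0 -0.33 1; 0 0 0 -0.60 0 -0.40 1
0 0 0 -0.23 0 -0.17 1; 0 0 0 -0.47 0 -0.33 1; 0 0 0 -0.72 0 -0.47 1; 0 0 0 -0.98 0 -0.61 1; 0 0 0 -1.24 0 -0.73 1
```

>>> apply_moves(targets="0 0 0 -0.06 0 -0.04 1;0 0 0 -0.12 0 -0.08 1;0 0 0 -0.18 0 -0.12 1;0 0 0 -0.2 0 -0.13 1;0 0 0 -0.2 0 -0.13 1")

```text
time: 14.7
tool_pos: [540.9, -87.3, 151.4]
tcp_rot: [-179.8, -0.4, -84.1]
ft_force: [11.5, -18.3, -12.6]
finger_gap: 19.0
```

```bash
python3 st.py|head -1;  python3 -c "
from h import *
a=save('scene','s6')
cv2.imwrite('pics/m6.png',cv2.resize(a[130:280,220:400],(720,600))[:,:,::-1])"
```

```text
y,z -35.03330881581673 48.075948122170345 r 59.48638091555072 q 0.9410621958702972 F rad/tan 1.1884054891455023 -23.08141600413797
```

View pics/m6.png

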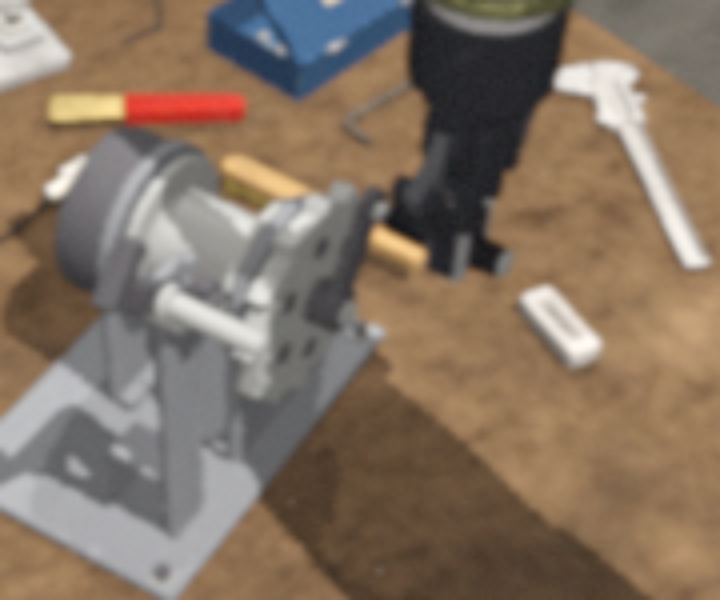

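The picture agrees: crank up at about 0.9 rad, gripper clear of everything else, pawl still lying left (pin at (210,320)). The tangential force went from 4 to 14, 16 and then 23 N with almost no motion, which is the hard stop. I release and go up.

>>> apply_moves(targets="0 0 0 0 0 0 2;0 0 0 0 0 0 4;0 0 0 0 0 0 4;0 0 0 0 0 0 4;0 0 0 0 0 -2 4")

```text
time: 15.25
tool_pos: [537.3, -82.2, 168.5]
tcp_rot: [179.7, 0.1, -84.0]
ft_force: [-0.8, 0.1, -0.8]
finger_gap: 39.7
```

>>> apply_moves(targets="0 0 0 0 0 -4 4;0 0 0 0 0 -8 4;0 0 0 0 0 -12 4;0 0 0 -1 0 -13 4;0 0 0 -4 -0.5 -13 4")

```text
time: 15.75
tool_pos: [541.3, -43.9, 304.6]
tcp_rot: [-179.7, -0.1, -84.1]
ft_force: [0.6, -0.3, 0.3]
finger_gap: 40.4
```

```bash
python3 -c "
from h import *
rel([558,88,290])
s=sense();print(s['ft_force'],s['tool_pos'],s['finger_gap'])
a=save('scene','s7');print(place_of('scene','grip_mid')[:2],place_of('scene','pawl_pin')[:2],proj(camera_model('scene'),W(w,[grip(.9),grip(.94),pin(2.4)])))
cv2.imwrite('pics/m7.png',cv2.resize(a[130:280,220:400],(720,600))[:,:,::-1])"
```

```text
rv [-0.005 -0.002 -0.002] cm [-12.95  -3.     1.45]
[ 0.60863642 -0.29261966  0.27427176] [541.32417428 -43.87575244 304.62333273] 40.374561006108046
[{'at': [187.9, 337.1], 'confidence': 0.54}] [] [[190.85433022 332.03277965]
 [190.86892887 331.68777761]
 [212.29348046 273.68269104]]
```

View pics/m7.png

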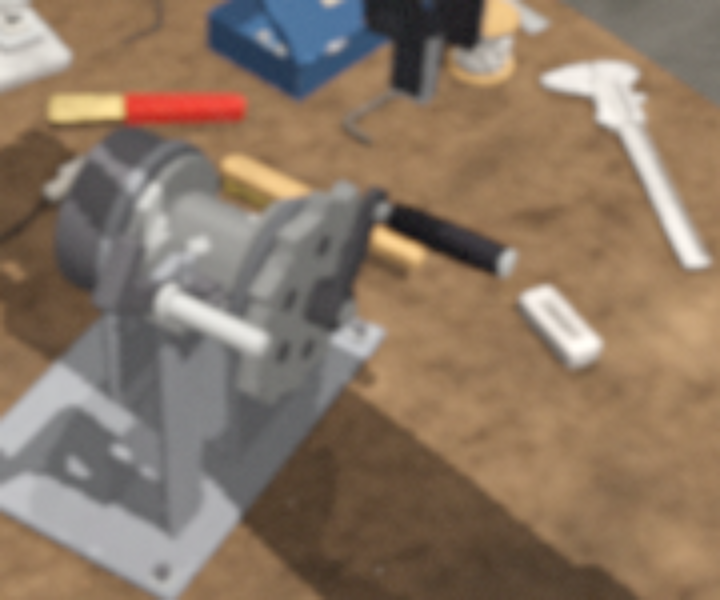

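Crank and pawl stay where they were left (grip at crop (450,240), pin middle at (212,320)). Back to the pin.

>>> apply_moves(targets="0 0 0 -3.5 -1 0 4;0 0 0 -7 -2 0.5 4;0 0 0 -10.5 -2.8 1 4;0 0 0 -12.8 -3 1.4 4;0 0 0 -12.8 -3 1.4 4")

```text
time: 16.4
tool_pos: [555.8, 90.2, 285.6]
tcp_rot: [179.8, 0.0, -83.8]
ft_force: [-0.2, 0.5, -0.4]
finger_gap: 40.2
```

```bash
python3 -c "
from h import *
rel([558,88,219])"
```

```text
rv [0.003 0.001 0.003] cm [ 0.24 -0.22  6.66]
```

>>> apply_moves(targets="0 0 0 0.1 -0.1 2 4;0 0 0 0.1 -0.1 4 4;0 0 0 0.1 -0.1 6 4;0 0 0 0.1 -0.1 6.8 4;0 0 0 0.1 -0.1 6.8 4")

```text
time: 16.9
tool_pos: [556.8, 85.9, 217.7]
tcp_rot: [179.8, -0.0, -84.0]
ft_force: [-0.1, -0.3, -0.3]
finger_gap: 40.4
```

>>> apply_moves(targets="0 0 0 0 0 0 2;0 0 0 0 0 0 0.5;0 0 0 0 0 0 0.5;0 0 0 0 0 0 0.5;0 0 0 0 0 0 0.5", force=30)

```text
time: 17.4
tool_pos: [558.9, 87.9, 222.2]
tcp_rot: [-179.8, 0.1, -83.9]
ft_force: [-1.4, 4.6, 3.8]
finger_gap: 10.7
```

```bash
python3 -c "
from h import *
s=sense();print(s['ft_force'],s['tool_pos'],s['finger_gap'])
c=np.array(pin(2.38))
for p in np.arange(2.3,0,-.1):
    d=np.array(pin(p))-c; print(p.round(2),(-d[1]/10).round(2),(-d[2]/10).round(2))"
```

```text
[-1.43844976  4.59891582  3.79892346] [558.88453534  87.94432456 222.23897254] 10.680767355398782
2.3 0.3 -0.29
2.2 0.7 -0.62
2.1 1.14 -0.9
2.0 1.6 -1.14
1.9 2.08 -1.33
1.8 2.58 -1.48
1.7 3.09 -1.57
1.6 3.61 -1.61
1.5 4.13 -1.6
1.4 4.65 -1.54
1.3 5.15 -1.42
1.2 5.65 -1.26
1.1 6.12 -1.05
1.0 6.57 -0.79
0.9 7.0 -0.48
0.8 7.39 -0.14
0.7 7.74 0.24
0.6 8.06 0.65
0.5 8.33 1.1
0.4 8.55 1.56
0.3 8.73 2.05
0.2 8.86 2.56
0.1 8.94 3.07
```

>>> apply_moves(targets="0 0 0 0.3 0 -0.3 0.5;0 0 0 0.7 0 -0.62 0.5;0 0 0 1.14 0 -0.9 0.5;0 0 0 1.6 0 -1.14 0.5;0 0 0 2.08 0 -1.33 0.5")

```text
time: 17.9
tool_pos: [561.2, 66.7, 234.8]
tcp_rot: [-179.8, 0.1, -84.0]
ft_force: [3.1, 4.8, -0.1]
finger_gap: 11.0
```

>>> apply_moves(targets="0 0 0 0.5 0 -0.15 0.5;0 0 0 1.01 0 -0.24 0.5;0 0 0 1.53 0 -0.28 0.5;0 0 0 2.05 0 -0.27 0.5;0 0 0 2.57 0 -0.21 0.5")

```text
time: 18.4
tool_pos: [564.0, 40.9, 236.6]
tcp_rot: [-179.8, 0.0, -84.0]
ft_force: [4.9, 5.1, -3.2]
finger_gap: 10.5
```

>>> apply_moves(targets="0 0 0 0.5 0 0.12 0.5;0 0 0 1 0 0.28 0.5;0 0 0 1.47 0 0.49 0.5;0 0 0 1.92 0 0.75 0.5;0 0 0 2.35 0 1.06 0.5")

```text
time: 18.9
tool_pos: [566.5, 18.2, 225.5]
tcp_rot: [-179.8, 0.1, -84.0]
ft_force: [5.9, 8.8, -5.0]
finger_gap: 10.4
```

```bash
python3 -c "
from h import *
s=sense();print(s['ft_force'],s['tool_pos'],s['finger_gap'])"
```

```text
[ 5.91122664  8.78262212 -4.95838048] [566.53533601  18.18776502 225.46553442] 10.433828579000798
```

>>> apply_moves(targets="0 0 0 0.33 0 0.34 0.5;0 0 0 0.66 0 0.72 0.5;0 0 0 0.97 0 1.13 0.5;0 0 0 1.24 0 1.58 0.5;0 0 0 1.46 0 2.04 0.5")

```text
time: 19.4
tool_pos: [568.0, 5.5, 205.0]
tcp_rot: [-179.8, 0.3, -83.9]
ft_force: [5.1, 16.3, -2.8]
finger_gap: 10.6
```

>>> apply_moves(targets="0 0 0 0.1 0 0.3 0.5;0 0 0 0.18 0 0.6 0.5;0 0 0 0.24 0 0.9 0.5;0 0 0 0.28 0 1.15 0.5;0 0 0 0.28 0 1.15 0.5")

```text
time: 19.9
tool_pos: [568.4, 4.0, 196.3]
tcp_rot: [-179.7, 0.3, -83.8]
ft_force: [-4.7, 20.7, 14.0]
finger_gap: 10.6
```

```bash
python3 -c "
from h import *
s=sense();print(s['ft_force'],s['tool_pos'],s['finger_gap'])"
```

```text
[-4.66859499 20.72667861 13.96513231] [568.35903094   4.01253267 196.30947729] 10.614027043583013
```

>>> apply_moves(targets="0 0 0 0 0 0 1.5;0 0 0 0 0 0 2.5;0 0 0 0 0 0 4;0 0 0 0 0 0 4;0 0 0 0 0 0 4")

```text
time: 20.4
tool_pos: [566.9, -0.5, 192.4]
tcp_rot: [180.0, -0.0, -84.0]
ft_force: [-0.9, 0.4, 0.1]
finger_gap: 39.9
```

>>> apply_moves(targets="0 0 0 0 0 -2 4;0 0 0 0 0 -5 4;0 0 0 0 0 -9 4;0 0 0 3 3 -11 4;0 0 0 6 6 -12 4")

```text
time: 20.9
tool_pos: [514.0, -66.6, 315.2]
tcp_rot: [-179.8, -0.1, -83.9]
ft_force: [0.0, -1.3, 0.9]
finger_gap: 40.2
```

>>> apply_moves(targets="0 0 0 3.5 2.5 0 4;0 0 0 7 5 0 4;0 0 0 10 7 0 4;0 0 0 10 7 0 4;0 0 0 10 7 0 4")

```text
time: 21.4
tool_pos: [454.1, -173.5, 312.4]
tcp_rot: [-180.0, 0.0, -84.1]
ft_force: [0.8, -0.2, 0.6]
finger_gap: 40.3
```

```bash
python3 -c "
from h import *
s=sense();print(s['time'],s['ft_force'],s['tool_pos'],s['finger_gap'])
a=save('scene','s8');print(place_of('scene','grip_mid')[:2],place_of('scene','pawl_pin')[:2],proj(camera_model('scene'),W(w,[pin(.0),pin(.2)])))
for n in('s7','s8'): print()
b=cv2.imread('pics/s7.png')[130:280,220:400]; a=a[130:280,220:400,::-1]
cv2.imwrite('pics/m8.png',np.hstack([cv2.resize(i[:,15:135],(400,500),interpolation=cv2.INTER_CUBIC) for i in (b,a)]))"
```

```text
21.4 [ 0.8038727  -0.19019937  0.60588927] [ 454.09966283 -173.4692347   312.43626402] 40.34908054257542
[{'at': [186.8, 334.5], 'confidence': 0.5}, {'at': [292.1, 232.8], 'confidence': 0.25}] [{'at': [195.8, 299.1], 'confidence': 0.61}] [[197.20424349 298.71445362]
 [193.77525311 298.63247611]]
```

View pics/m8.png

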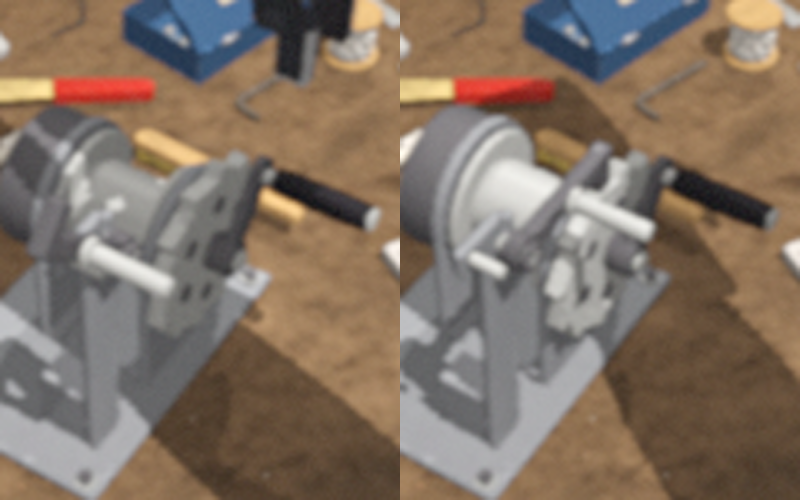

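The pawl is down, with its pin detected at p≈0.1. The grip end is at (372,217) in the left half and (771,217) in the right half, so the drum has not visibly moved. I check that numerically before handing in.

```bash
python3 -c "
from h import *
a=cv2.imread('pics/s7.png',0);b=cv2.imread('pics/s8.png',0)
t=a[172:202,328:352]; r=cv2.matchTemplate(b[166:208,322:358],t,cv2.TM_CCOEFF_NORMED);print(r.round(2)[3:10,3:10])
s=sense();print(s['ft_force'],s['qd'].round(2)); print(hand_in())"
```

```text
[[0.64 0.63 0.62 0.61 0.58 0.53 0.47]
 [0.73 0.75 0.76 0.76 0.73 0.68 0.61]
 [0.77 0.82 0.87 0.89 0.87 0.82 0.74]
 [0.72 0.82 0.9  0.95 0.95 0.91 0.85]
 [0.63 0.73 0.83 0.9  0.92 0.92 0.88]
 [0.51 0.61 0.7  0.77 0.8  0.82 0.81]
 [0.38 0.48 0.56 0.62 0.65 0.67 0.69]]
[ 0.29746973 -0.98968968  0.19390855] [ 0.52  0.15 -0.03 -0.11  0.07 -0.09]
the job is handed in; nothing more can be done
None
```

The winch is wound back to its stop with the pawl down on the ratchet wheel, and the job was handed in at about 21.5 s of the 56 s allowed. `hand_in()` gives no verdict, so I don't know whether it passed.

- **Pawl over:** I lifted the pawl by its pin and laid it on its left rest. The camera showed it there while the drum was still clear of the stop.
- **Winding back:** I turned the crank about 1.65 rad backward. The force along the crank's travel then rose from about 4 N to 14, 16 and 23 N, with only about 2 mm more movement at the grip, so I took that as the hard stop. 23 N is well under the 55 N limit at the grip.
- **Pawl down:** I swung the pawl back and let go just above the teeth. It then settled onto the wheel, and the robot moved clear.

**Last checks:**
- The pin was detected at about p = 0.1 rad.
- The crank grip matched its position at the stop to within about half a pixel. One pixel is roughly 2 mm, so a drum shift smaller than that would not show. Losing the required buffer press would take about 2.4 mm at the grip.
- Wrist force was about 1 N with the gripper clear.
- In the scene pictures the wire brush and gauge block had not moved. The side cutters I did not check in a later picture, but the arm never went near them.

**What disagreed:** the first network reading of the pin in the scene camera was about 6 px off. The winch lay about 3 mm further right than my fit, and the crank started nearer -0.73 rad than the fitted -0.62. I corrected for these during the moves.

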